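Take a depth off a plaster model with the pointing needle

ROBOT

A 7-joint arm with a two-finger parallel gripper is mounted at the origin on the work surface. World frame = base frame: x ahead of the robot, y to its left, z up, the work surface at z = 0. Lengths are in m, angles in rad, forces in N, time in s.
With the tool pointing down it reaches from about 0.4 to 0.85 m from the base axis. Payload 10.4 kg.
Tool frame: the origin (TCP) lies on the mounting face of the last link; the fingertips stand r.tips_ahead ahead of it and the grasp point (between the pads) lies 164 mm ahead of it (r.tips_ahead is the distance from the TCP to the fingertips, in m); z points along the fingers, y is the line along which they close (so a half turn about z gives the same grasp; the last joint's range is limited). The gripper opens to 87 mm and grips with 3 to 60 N. Pads are 19 mm wide; open, the fingers measure 117 mm over their backs; the gripper's body (75 mm by 190 mm) begins 51 mm behind the grasp point.
Start: joints at [-1.332, 0.332, -0.065, 1.46, 0.022, 1.35, -0.088], TCP at [0.162, 0.604, 0.405] pointing down, gripper open.
Joint ranges: [-2.6, 2.6], [-0.5, 2.12], [-1.47, 1.34], [0.16, 2.42], [-1.27, 4.41], [0.06, 2.06], [-2.6, 2.6]. Speed limits (rad/s): [2.22, 2.22, 2.79, 2.79, 3.14, 3.14, 3.14].

INTERFACE

Orientations are given as a unit quaternion [x, y, z, w].
In Python, from bench import telemetry, imaging, job, r gives the robot as it stands.
- The arm moves only by the tool move_arm, never from a script. Its argument "steps" is a list of rows, each an object of numbers: "dx", "dy", "dz": the shift along the tool's x, y, z in cm; "spin": the turn about the tool's z in rad. In form: [{"dx": .., "dy": .., "dz": .., "spin": ..}, ...]. A call has 1 to 12 rows; each row shifts and turns the commanded pose from where the row before left it, along the tool's axes as they then stand; what a row does not reach is not made up. A row lasts 1/10 s, in which the tool goes at most 50 mm and 8.59 degrees, less where a joint would pass 70% of its speed; a pose out of reach is approached as far as the arm can. A call with a gripper value outside its range is refused whole. "claw" is the finger opening in cm, from 0 to 8.7, set as the call begins (left out, the last holds). The fingers move at their own pace and stop on an object; "squeeze" is the grip in N (left out, the last holds). Time passes only in rows, so rows that do not move let the fingers close. It gives the time, the measured TCP pose, the force, the opening and the grip force at its end, in the units of the state.
- telemetry.read_state(): the state, without advancing time (a new reading comes with each control period).
- imaging.camera(name): name is "scene" or "top" or "wrist"; returns a dict with "img" (480x640x3 uint8, red, green, blue), "camera_matrix" (3x3 intrinsics, pixels), "D" ([k1, k2, p1, p2, k3] as OpenCV has them; the pictures are not rectified), "R" (3x3) and "t" (3): a world point X has camera coordinates R X + t. Camera axes: x right, y down, z forward; pixel columns grow to the right and rows downward; lengths in m; the calibration is good to about 2 mm. A picture is of the moment at which its call begins. There is no depth.
- job.close_job(): hands the job in; it is judged then, once.
The state is a dict: "time": time; "joint_positions": joint angles; "joint_vel": joint speeds; "joint_torque": joint torques, N m; "ee_pos": TCP position; "eef_rot": TCP orientation; "ft_force": force on the tool from outside, world axes, zero at the start; "torque": the same for the moment, N m; "width": finger opening in m; "grip_force": force on a finger pad.
Only numpy, scipy, OpenCV 4.12 (cv2) and the standard library are available. Lean on these libraries where they do the work, as an engineer would, in place of code of your own. Each camera call takes 0.05 s, during which the arm holds its last target. There are 200 camera calls.

TASK

Take a depth off the plaster tortoise with the pointing stand: slide the sloping needle down in its guide until its point just touches the shell, feeling for it gently so that the plaster is not marked or shifted. Then, with the point still touching, press the red cam lever down until it snaps over and locks the needle there, and let go. Leave the gouge, the wooden blank and the jar where they are.

Things in the scene. Friction and masses are not known exactly. Their poses are not given: they have to be found in the camera images.
- stand: Fixed pointing stand: iron foot 100 x 80 x 16 mm, column 14 mm thick, 250 mm high; a level cross rod runs from it to its -y side and carries, 140 mm off, the needle's brass guide block 26 x 30 x 44 mm. Origin: on the bench, straight below the guide block; z up; x is the level heading in which the needle slopes down and away. Turned by up to 0.35 rad either way.
- needle: Steel needle, 6 mm thick, that slides only along its own axis, 30 degrees from vertical (knob towards the robot). Origin at its point; z runs up the shaft to the knob, y is level, x square to the shaft on the upper side, away from the robot. Slides at about 2 N, stays where left. Starts 10 to 60 mm short of the shell, 75 mm of travel. Over 15 N on its point marks the plaster.
- needle_knob (a point): Centre of the brass knob on the needle, 155 mm up the shaft from the point: 20 mm across, 26 mm long along the shaft, its end free. A finger flange 36 mm across and 4 mm thick sits below it, its upper face 20 mm below this point; it never comes nearer than 10 mm to the guide block. Best pinched along the needle's axis, fingers closing along the needle's y.
- lever_pad (a point): Middle of the upper face of the cam lever's red thumb pad, 20 x 18 x 7 mm. The hinge pin is level, along the needle's y, on the guide block's robot side; the pad is 50 mm from it. In the needle's frame the pad is 66 mm out along -x from the axis when raised, at most 72 on the way, 69 when locked, and goes about 40 mm down along -z: press it along the needle's axis.
- lever (a joint): Cam lever angle, rad: 0 raised (needle free), about 0.85 down on its stop (needle locked). Its spring resists with up to about 9 N at the pad, most between 0.1 and 0.6, then less; from about 0.7 it snaps over and stays down by itself. Let go earlier and it springs back up.
- tortoise: White plaster tortoise, about 185 x 130 x 75 mm, 1.1 to 1.6 kg, loose on a round turntable 170 mm across, its top 70 mm above the bench; turned any way. Origin: middle of its underside, z up, x to the head. The shell is hand modelled with raised plates: the height of its surface under the needle is not known and has to be felt for.
- gouge: Carving gouge, wood handle and steel blade, 215 mm long, 26 mm thick, loose on the bench between the stand and the robot. Origin at the ferrule, on the bench, x towards the blade.
- blank_center (a point): Centre of a stepped lime-wood blank 150 x 100 x 64 mm, loose on the bench beyond the turntable on the stand's -y side; 32 mm above the bench.
- jar: Glass jar with red cap, 68 mm across, 95 mm high, loose on the bench on the stand's +y side. Origin: middle of its underside.
Not all that is in view belongs to the job. Leave any blue or pink look-alike of the tortoise alone.

How it is judged:
By the outcome, as a careful person would: the job done as asked, in the order asked, and still so for the second after the job is handed in, with the robot touching nothing.
It also fails if it takes over 48 s, if anything falls off the work surface, if the arm or the gripper's body presses on something with over 40 N, if the wrist force passes 120 N, or if a joint passes its speed limit or range.

## Working session

There is one attempt and no reset: what is moved stays moved. The work goes in short steps, Python scripts to look and compute and a tool call to move; the robot and the scene stay as the last step left them, time stands still between calls to the robot, and variables do not carry over. Pictures are saved under pics/ and viewed, at most 10 in all, crops included, and the job is handed in when it is done.

Besides the shell and the picture viewer there is one more tool, called as a command line: name --argument value ..., lists and objects as JSON in quotes. move_arm: Moves the arm, as the interface text tells. Its arguments: {"type":"object","properties":{"steps":{"type":"array","items":{"type":"object","properties":{"dx":{"type":"number"},"dy":{"type":"number"},"dz":{"type":"number"},"spin":{"type":"number"}}}},"claw":{"type":"number"},"squeeze":{"type":"number"}},"required":["steps"]}

```bash
mkdir -p pics; cat > h.py <<'E'
import numpy as np, cv2, pickle
from bench import telemetry, imaging, job, r
from scipy.spatial.transform import Rotation as Ro
def snap(n,f):
    c=imaging.camera(n); pickle.dump(c,open(f'pics/{f}.pkl','wb')); cv2.imwrite(f'pics/{f}.png',c['img'][:,:,::-1]); return c
def ray(c,uv):
    p=cv2.undistortPoints(np.array([[uv]],float),c['camera_matrix'],np.array(c['D'],float))[0,0]
    R=np.array(c['R']);t=np.array(c['t']).ravel()
    d=R.T@np.array([p[0],p[1],1]); return -R.T@t, d/np.linalg.norm(d)
def plane(c,uv,z):
    o,d=ray(c,uv); return o+d*(z-o[2])/d[2]
def tri(*cu):
    A=np.zeros((3,3));b=np.zeros(3);L=[]
    for c,uv in cu:
        o,d=ray(c,uv);P=np.eye(3)-np.outer(d,d);A+=P;b+=P@o;L.append((o,P))
    x=np.linalg.solve(A,b); return x,[round(1000*np.linalg.norm(P@(x-o)),1) for o,P in L]
def proj(c,X):
    return cv2.projectPoints(np.array([X],float),cv2.Rodrigues(np.array(c['R']))[0],np.array(c['t'],float),c['camera_matrix'],np.array(c['D'],float))[0][0,0]
E
python3 - <<'E'
from h import *
a=snap('scene','s0');b=snap('top','t0')
print(r.tips_ahead, telemetry.read_state())
for c in(a,b): print(ray(c,(320,240)))
E
```

```text
0.1822 {'time': 0.1, 'joint_positions': array([-1.33159683,  0.33280588, -0.06471623,  1.46085617,  0.02160919,
        1.34987784, -0.08849064]), 'joint_vel': array([ 0.00146464, -0.00202135,  0.00098621, -0.00287405,  0.00093953,
        0.00161251,  0.00111155]), 'joint_torque': array([ 1.12511203e-03, -6.24547577e+01,  2.44123244e-02, -3.90712523e+01,
       -6.14928477e-02,  3.66296503e-02,  9.09853406e-05]), 'ee_pos': array([0.16171907, 0.60359966, 0.40403569]), 'eef_rot': array([ 1.30503459e-01,  9.91447657e-01, -6.23493442e-04, -5.21527355e-05]), 'ft_force': array([-0.41319817, -0.05077874, -0.40073453]), 'torque': array([ 0.04790966, -0.03150465,  0.00917048]), 'grip_force': 0.0, 'width': 0.08694909821223316}
(array([1.07521546, 0.74650628, 0.80396415]), array([-0.46921904, -0.65587508, -0.59132172]))
(array([0.46474228, 0.07777609, 1.22489638]), array([ 0.09825203, -0.02516291, -0.99484339]))
```

View pics/s0.png

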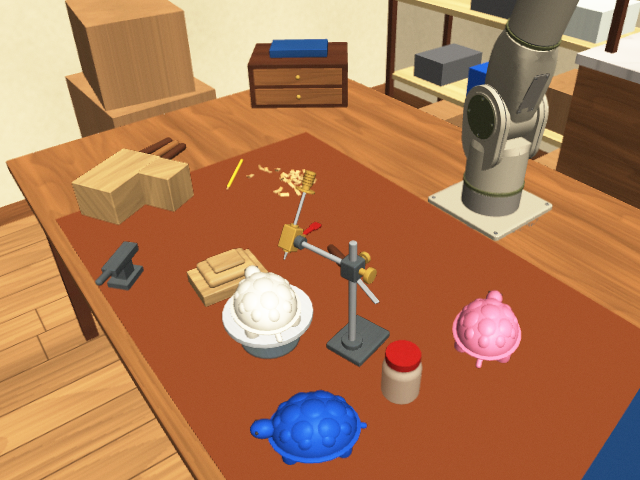

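View pics/t0.png

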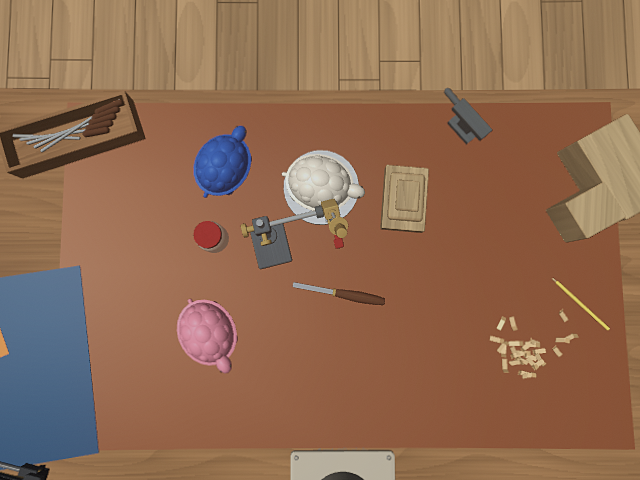

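Scene view: needle knob near (307,181), guide block (290,237), red pad (313,229), white tortoise (265,300). Top view: knob (341,230), guide (328,210), red pad (338,242). The stand's own brass screws at scene (368,265) and top (250,230)/(265,238) could be taken for the knob. The jar's red cap could be taken for the pad, and the blue and pink tortoises for the white one. I'll check this in a close crop.

```bash
python3 - <<'E'
import cv2,numpy as np
a=cv2.imread('pics/s0.png')[160:285,250:390];b=cv2.imread('pics/t0.png')[185:265,300:370]
a=cv2.resize(a,None,fx=3.5,fy=3.5,interpolation=2)
b=cv2.resize(b,None,fx=4.3,fy=4.3,interpolation=2)
o=np.zeros((440,795,3),np.uint8);o[:a.shape[0],:a.shape[1]]=a;o[:b.shape[0],492:492+b.shape[1]]=b
cv2.imwrite('pics/z0.png',o)
E
```

```text
(no output)
```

View pics/z0.png

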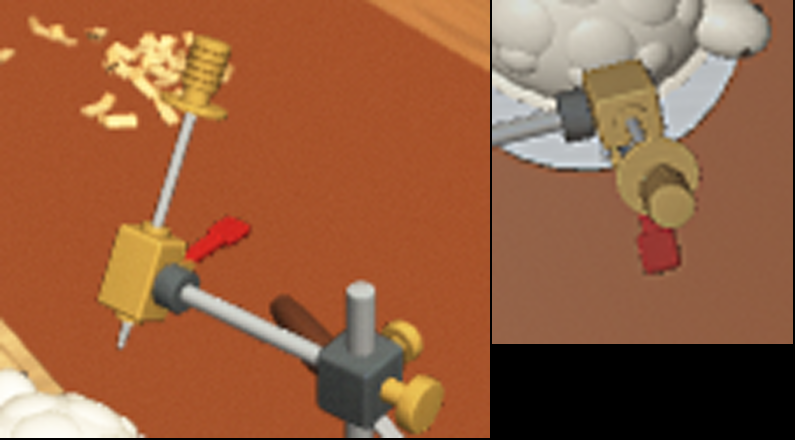

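```bash
python3 - <<'E'
from h import *
a=pickle.load(open('pics/s0.pkl','rb'));b=pickle.load(open('pics/t0.pkl','rb'))
s=lambda u,v:(250+u/3.5,160+v/3.5)
t=lambda u,v:(300+(u-492)/4.3,185+v/4.3)
P={}
for n,p,q in [('end',s(213,42),t(671,206)),('fl',s(195,103),t(656,177)),('blockin',s(156,226),t(634,127)),('pad',s(233,230),t(659,250)),('rodB',s(176,286),t(577,113))]:
    P[n],e=tri((a,p),(b,q)); print(n,P[n].round(4),e)
d=P['end']-P['blockin'];d/=np.linalg.norm(d);print('axis',d,np.degrees(np.arccos(d[2])),'yaw',np.arctan2(-d[1],-d[0]))
# rod direction at rod height
z=P['rodB'][2]
r1=plane(b,(318,212),z);r2=plane(b,(272,224),z);v=r1-r2;print('rod yaw',np.arctan2(v[0],-v[1]),z)
print(telemetry.read_state()['time'])
o=Ro.from_quat(telemetry.read_state()['eef_rot']).as_matrix();print(o.round(3))
E
```

```text
end [0.5683 0.0162 0.3023] [np.float64(0.2), np.float64(0.2)]
fl [0.5839 0.0205 0.2742] [np.float64(0.2), np.float64(0.2)]
blockin [0.6149 0.0263 0.2144] [np.float64(0.5), np.float64(0.5)]
pad [0.5603 0.0146 0.182 ] [np.float64(1.4), np.float64(1.4)]
rodB [0.6233 0.0525 0.195 ] [np.float64(0.8), np.float64(0.8)]
axis [-0.46580253 -0.10172594  0.87902209] 28.47537683623723 yaw 0.21501272471247676
rod yaw 0.25761820647837036 0.1949780422900129
0.1
[[-0.966  0.259 -0.   ]
 [ 0.259  0.966 -0.001]
 [-0.    -0.001 -1.   ]]
```

The choice is confirmed. The knob is at crop (207,72) with its flange below it, and the red pad at (233,230) is on the guide block, not the stand's clamp screws. I'll go over the knob, high first.

move_arm --steps '[{"dz": -5}, {"dz": -5}, {"dz": -5}, {"dx": -3.65, "dy": -3.07}, {"dx": -3.65, "dy": -3.07}, {"dx": -3.65, "dy": -3.07}, {"dx": -3.65, "dy": -3.07}, {"dx": -3.65, "dy": -3.07}, {"dx": -3.65, "dy": -3.07}, {"dx": -3.65, "dy": -3.07}, {"dx": -3.65, "dy": -3.07}, {"dx": -3.65, "dy": -3.07}]' --claw 8.7

```text
$.steps[0]: bad value
```

move_arm --steps '[{"dx": -3.65, "dy": -3.07}, {"dx": -3.65, "dy": -3.07}, {"dx": -3.65, "dy": -3.07}, {"dx": -3.65, "dy": -3.07}, {"spin": -0.1}, {"spin": -0.1}, {"spin": -0.1}, {"spin": -0.1}, {"spin": -0.1}, {}]'

```text
$.steps[0]: bad value
```

```bash
python3 - <<'E'
from h import *
c=snap('wrist','w1');s=telemetry.read_state();print(s['time'],s['ee_pos'],Ro.from_quat(s['eef_rot']).as_matrix().round(3).tolist(),s['joint_positions'].round(2),s['ft_force'])
print(ray(c,(320,240)))
E
```

```text
0.15 [0.16173715 0.60361126 0.40418106] [[-0.966, 0.259, -0.0], [0.259, 0.966, -0.001], [-0.0, -0.001, -1.0]] [-1.33  0.33 -0.06  1.46  0.02  1.35 -0.09] [-0.3623267  -1.46593345 -0.77075311]
(array([0.08485688, 0.62376096, 0.38324592]), array([ 0.27070485, -0.06326012, -0.96058162]))
```

View pics/w1.png

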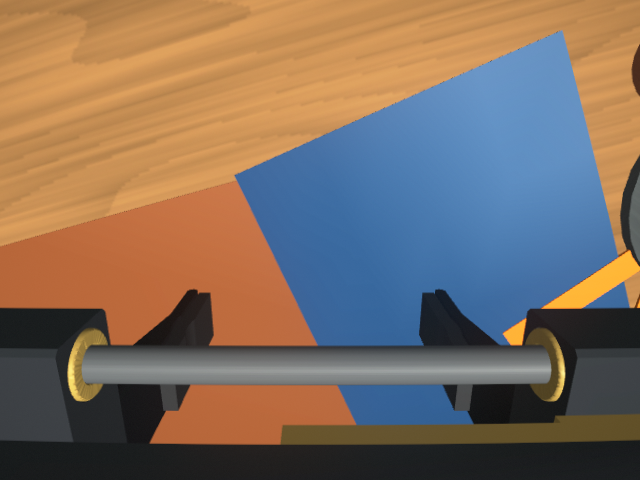

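The wrist view shows only the gripper, with fingertips at about (195,350) and (440,350) and the camera on the tool's +x side. The moves were refused, so I'll give every key in each row.

move_arm --steps '[{"dx": 0, "dy": 0, "dz": -5, "spin": 0}, {"dx": 0, "dy": 0, "dz": -5, "spin": 0}, {"dx": 0, "dy": 0, "dz": -5, "spin": 0}, {"dx": -3.65, "dy": -3.07, "dz": 0, "spin": 0}, {"dx": -3.65, "dy": -3.07, "dz": 0, "spin": 0}, {"dx": -3.65, "dy": -3.07, "dz": 0, "spin": 0}, {"dx": -3.65, "dy": -3.07, "dz": 0, "spin": 0}, {"dx": -3.65, "dy": -3.07, "dz": 0, "spin": 0}, {"dx": -3.65, "dy": -3.07, "dz": 0, "spin": 0}, {"dx": -3.65, "dy": -3.07, "dz": 0, "spin": 0}, {"dx": -3.65, "dy": -3.07, "dz": 0, "spin": 0}, {"dx": -3.65, "dy": -3.07, "dz": 0, "spin": 0}]' --claw 8.7

```text
time: 1.35
ee_pos: [0.4082, 0.2498, 0.5547]
eef_rot: [0.13, 0.991, 0.0, -0.0]
ft_force: [1.3, 1.3, -0.6]
width: 0.0868
grip_force: 0.0
```

move_arm --steps '[{"dx": -3.65, "dy": -3.07, "dz": 0, "spin": 0}, {"dx": -3.65, "dy": -3.07, "dz": 0, "spin": 0}, {"dx": -3.65, "dy": -3.07, "dz": 0, "spin": 0}, {"dx": -3.65, "dy": -3.07, "dz": 0, "spin": 0}, {"dx": -3.65, "dy": -3.07, "dz": 0, "spin": 0}, {"dx": -3.65, "dy": -3.07, "dz": 0, "spin": 0}, {"dx": 0, "dy": 0, "dz": 0, "spin": -0.1}, {"dx": 0, "dy": 0, "dz": 0, "spin": -0.1}, {"dx": 0, "dy": 0, "dz": 0, "spin": -0.1}, {"dx": 0, "dy": 0, "dz": 0, "spin": -0.1}, {"dx": 0, "dy": 0, "dz": 0, "spin": -0.1}, {"dx": 0, "dy": 0, "dz": 0, "spin": 0}]'

```text
time: 2.55
ee_pos: [0.5714, 0.0172, 0.5545]
eef_rot: [-0.12, 0.993, 0.0, -0.0]
ft_force: [0.2, -0.7, 0.1]
width: 0.0873
grip_force: 0.0
```

```bash
python3 - <<'E'
from h import *
c=snap('wrist','w2');s=telemetry.read_state();print(s['time'],s['ee_pos'],Ro.from_quat(s['eef_rot']).as_matrix().round(3).tolist(),s['joint_positions'].round(2),s['ft_force'])
print(proj(c,[.5683,.0162,.3023]),proj(c,[.5839,.0205,.2742]))
E
```

```text
2.6 [0.57139149 0.01717321 0.55451969] [[-0.972, -0.234, -0.0], [-0.234, 0.972, 0.0], [0.0, 0.0, -1.0]] [-0.55  0.18  0.52  1.36 -0.09  1.62  1.77] [ 0.25096059 -0.18093726  0.23271841]
[315.37407255 255.95503359] [316.13500001 266.15926218]
```

View pics/w2.png

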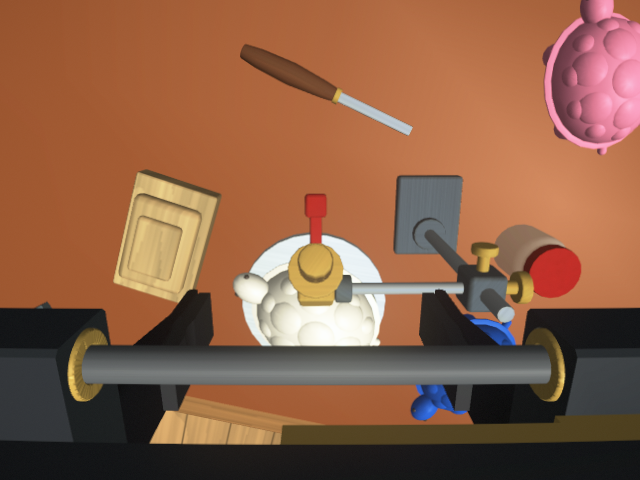

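The wrist view confirms it: knob end at (316,257), as predicted, with lever pad (316,205) straight in line and the cross rod level, so the yaw fits. I'll descend and pinch gently.

move_arm --steps '[{"dx": 0, "dy": 0, "dz": 4, "spin": 0}, {"dx": 0, "dy": 0, "dz": 3, "spin": 0}, {"dx": 0, "dy": 0, "dz": 1.5, "spin": 0}, {"dx": 0, "dy": 0, "dz": 1, "spin": 0}, {"dx": 0, "dy": 0, "dz": 0, "spin": 0}, {"dx": 0, "dy": 0, "dz": 0, "spin": 0}]'

```text
time: 3.2
ee_pos: [0.5716, 0.0172, 0.4606]
eef_rot: [-0.118, 0.993, 0.0, 0.0]
ft_force: [0.4, 0.1, -0.5]
width: 0.0873
grip_force: 0.0
```

move_arm --steps '[{"dx": 0, "dy": 0, "dz": 0, "spin": 0}, {"dx": 0, "dy": 0, "dz": 0, "spin": 0}, {"dx": 0, "dy": 0, "dz": 0, "spin": 0}, {"dx": 0, "dy": 0, "dz": 0, "spin": 0}, {"dx": 0, "dy": 0, "dz": 0, "spin": 0}, {"dx": 0, "dy": 0, "dz": 0, "spin": 0}, {"dx": 0, "dy": 0, "dz": 0, "spin": 0}, {"dx": 0, "dy": 0, "dz": 0, "spin": 0}]' --claw 1.5 --squeeze 8

```text
time: 4.0
ee_pos: [0.5714, 0.0172, 0.4597]
eef_rot: [-0.119, 0.993, 0.0, -0.0]
ft_force: [-1.1, -0.1, -0.7]
width: 0.0314
grip_force: 0.0
```

move_arm --steps '[{"dx": 0, "dy": 0, "dz": 0, "spin": 0}, {"dx": 0, "dy": 0, "dz": 0, "spin": 0}, {"dx": 0, "dy": 0, "dz": 0, "spin": 0}, {"dx": 0, "dy": 0, "dz": 0, "spin": 0}]'

```text
time: 4.4
ee_pos: [0.5715, 0.0169, 0.4597]
eef_rot: [-0.119, 0.993, -0.0, 0.0]
ft_force: [0.9, -2.1, 0.1]
width: 0.0195
grip_force: 8.0
```

move_arm --steps '[{"dx": -0.1, "dy": 0, "dz": 0.173, "spin": 0}, {"dx": -0.1, "dy": 0, "dz": 0.173, "spin": 0}, {"dx": -0.1, "dy": 0, "dz": 0.173, "spin": 0}, {"dx": -0.1, "dy": 0, "dz": 0.173, "spin": 0}]'

```text
time: 4.8
ee_pos: [0.5754, 0.0179, 0.4527]
eef_rot: [-0.119, 0.993, -0.0, 0.0]
ft_force: [0.6, -3.7, 0.8]
width: 0.0191
grip_force: 8.0
```

move_arm --steps '[{"dx": 0, "dy": 0, "dz": 0, "spin": 0}, {"dx": 0, "dy": 0, "dz": 0, "spin": 0}]'

```text
time: 5.0
ee_pos: [0.5755, 0.018, 0.4525]
eef_rot: [-0.119, 0.993, -0.0, 0.0]
ft_force: [2.3, -4.3, -2.1]
width: 0.0196
grip_force: 8.0
```

```bash
python3 - <<'E'
from h import *
a=snap('scene','s1')
im=a['img'][150:310,220:400];cv2.imwrite('pics/z1.png',cv2.resize(im[:,:,::-1],None,fx=3.7,fy=3.7,interpolation=2))
s=telemetry.read_state();print(s['ee_pos'],s['ft_force'])
E
```

```text
[0.5754326  0.01796252 0.45258194] [ 2.37980563 -4.14683464 -2.21551934]
```

View pics/z1.png

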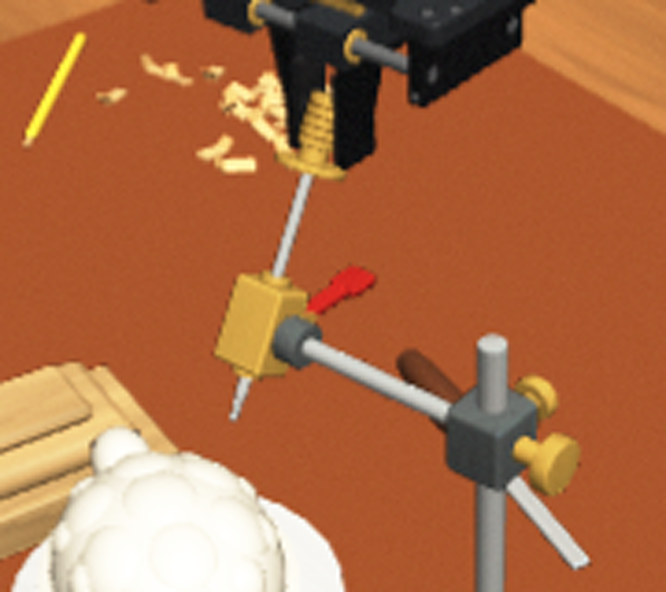

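Crop: the fingers hold the knob at (318,125) above its flange. The needle has followed, with its tip at crop (233,417), clear of the shell.

```bash
python3 - <<'E'
from h import *
b=pickle.load(open('pics/t0.pkl','rb'));a=pickle.load(open('pics/s1.pkl','rb'))
print('tort',plane(b,(319,181),.12),plane(b,(357,191),.12),'table',plane(b,(321,187),.07))
A=np.array([-.486,-.116,.866]);t=np.array([.5783,.0189,.2842])-155e-3*A
for k in(0,.01,.02,.03,.04):print(k,t-k*A,proj(a,t-k*A),proj(b,t-k*A))
print('seen tip',(220+233/3.7,150+417/3.7))
E
```

```text
tort [0.70120485 0.05159413 0.12      ] [ 0.67940439 -0.02982853  0.12      ] table [0.69822795 0.04596143 0.07      ]
0 [0.65363 0.03688 0.14997] [282.5130997  263.60346725] [326.46330567 200.44885209]
0.01 [0.65849 0.03804 0.14131] [280.95993812 268.62847723] [325.74706835 198.87877829]
0.02 [0.66335 0.0392  0.13265] [279.41350161 273.63325405] [325.04263326 197.33452246]
0.03 [0.66821 0.04036 0.12399] [277.87380994 278.61771748] [324.34970947 195.81544948]
0.04 [0.67307 0.04152 0.11533] [276.34088183 283.58179078] [323.6680156  194.32094501]
seen tip (282.97297297297297, 262.7027027027027)
```

move_arm --steps '[{"dx": 0, "dy": -0.05, "dz": 0, "spin": 0}, {"dx": -0.05, "dy": 0, "dz": 0.087, "spin": 0}, {"dx": -0.05, "dy": 0, "dz": 0.087, "spin": 0}, {"dx": 0, "dy": 0, "dz": 0, "spin": 0}]'

```text
time: 5.45
ee_pos: [0.5764, 0.018, 0.451]
eef_rot: [-0.119, 0.993, 0.0, -0.0]
ft_force: [0.3, -2.7, -0.3]
width: 0.0193
grip_force: 8.0
```

move_arm --steps '[{"dx": -0.1, "dy": -0.02, "dz": 0.173, "spin": 0}, {"dx": -0.1, "dy": -0.02, "dz": 0.173, "spin": 0}, {"dx": -0.05, "dy": 0, "dz": 0.087, "spin": 0}, {"dx": -0.05, "dy": 0, "dz": 0.087, "spin": 0}]'

```text
time: 5.85
ee_pos: [0.5794, 0.0186, 0.4457]
eef_rot: [-0.119, 0.993, 0.0, -0.0]
ft_force: [-1.7, 1.0, 0.4]
width: 0.0194
grip_force: 8.0
```

move_arm --steps '[{"dx": -0.05, "dy": 0, "dz": 0.087, "spin": 0}, {"dx": -0.05, "dy": 0, "dz": 0.087, "spin": 0}]'

```text
time: 6.05
ee_pos: [0.5804, 0.0188, 0.444]
eef_rot: [-0.119, 0.993, 0.0, -0.0]
ft_force: [-0.8, 0.9, 0.4]
width: 0.0196
grip_force: 8.0
```

move_arm --steps '[{"dx": -0.05, "dy": 0, "dz": 0.087, "spin": 0}, {"dx": -0.05, "dy": 0, "dz": 0.087, "spin": 0}]'

```text
time: 6.25
ee_pos: [0.5813, 0.019, 0.4423]
eef_rot: [-0.119, 0.993, 0.0, -0.0]
ft_force: [-2.0, 2.2, 0.5]
width: 0.0191
grip_force: 8.0
```

move_arm --steps '[{"dx": -0.05, "dy": 0, "dz": 0.087, "spin": 0}, {"dx": 0, "dy": 0, "dz": 0, "spin": 0}]'

```text
time: 6.45
ee_pos: [0.5819, 0.0192, 0.4413]
eef_rot: [-0.119, 0.993, 0.0, -0.0]
ft_force: [0.1, 3.8, -1.0]
width: 0.0198
grip_force: 8.0
```

move_arm --steps '[{"dx": -0.05, "dy": 0.04, "dz": 0.087, "spin": 0}, {"dx": -0.05, "dy": 0, "dz": 0.087, "spin": 0}]'

```text
time: 6.65
ee_pos: [0.5827, 0.0195, 0.4398]
eef_rot: [-0.119, 0.993, 0.0, 0.0]
ft_force: [-1.8, 1.3, 0.2]
width: 0.0195
grip_force: 8.0
```

move_arm --steps '[{"dx": -0.05, "dy": 0, "dz": 0.087, "spin": 0}]'

```text
time: 6.75
ee_pos: [0.5832, 0.0196, 0.4389]
eef_rot: [-0.119, 0.993, 0.0, 0.0]
ft_force: [-1.4, 2.4, 1.6]
width: 0.0194
grip_force: 8.0
```

move_arm --steps '[{"dx": -0.05, "dy": 0, "dz": 0.087, "spin": 0}, {"dx": -0.05, "dy": 0, "dz": 0.087, "spin": 0}]'

```text
time: 6.95
ee_pos: [0.5842, 0.0198, 0.4371]
eef_rot: [-0.119, 0.993, 0.0, 0.0]
ft_force: [-1.3, 2.7, 1.4]
width: 0.0192
grip_force: 8.0
```

move_arm --steps '[{"dx": -0.05, "dy": 0.01, "dz": 0.087, "spin": 0}, {"dx": -0.05, "dy": 0, "dz": 0.087, "spin": 0}]'

```text
time: 7.15
ee_pos: [0.5852, 0.0201, 0.4354]
eef_rot: [-0.119, 0.993, 0.0, 0.0]
ft_force: [-1.1, 1.8, 1.4]
width: 0.0196
grip_force: 8.0
```

move_arm --steps '[{"dx": -0.05, "dy": 0, "dz": 0.087, "spin": 0}, {"dx": -0.05, "dy": 0, "dz": 0.087, "spin": 0}]'

```text
time: 7.35
ee_pos: [0.5861, 0.0203, 0.4336]
eef_rot: [-0.119, 0.993, 0.0, 0.0]
ft_force: [-1.8, 2.2, 0.6]
width: 0.0196
grip_force: 8.0
```

move_arm --steps '[{"dx": -0.05, "dy": 0, "dz": 0.087, "spin": 0}, {"dx": -0.05, "dy": 0, "dz": 0.087, "spin": 0}]'

```text
time: 7.55
ee_pos: [0.5871, 0.0206, 0.4319]
eef_rot: [-0.119, 0.993, 0.0, 0.0]
ft_force: [-1.3, 1.8, 1.9]
width: 0.0195
grip_force: 8.0
```

move_arm --steps '[{"dx": -0.05, "dy": 0, "dz": 0.087, "spin": 0}, {"dx": -0.05, "dy": 0, "dz": 0.087, "spin": 0}]'

```text
time: 7.75
ee_pos: [0.5881, 0.0208, 0.4302]
eef_rot: [-0.119, 0.993, 0.0, 0.0]
ft_force: [-1.1, 1.2, 1.4]
width: 0.0196
grip_force: 8.0
```

move_arm --steps '[{"dx": -0.05, "dy": 0, "dz": 0.087, "spin": 0}, {"dx": -0.05, "dy": 0, "dz": 0.087, "spin": 0}]'

```text
time: 7.95
ee_pos: [0.5888, 0.021, 0.4291]
eef_rot: [-0.119, 0.993, 0.0, -0.0]
ft_force: [-7.2, 2.1, 9.5]
width: 0.0198
grip_force: 8.0
```

Contact shows at about 11 N axial, of which about 2 N is slide friction. I'll ease the arm back a little to unload the point.

move_arm --steps '[{"dx": 0.03, "dy": 0, "dz": -0.045, "spin": 0}, {"dx": 0, "dy": 0, "dz": 0, "spin": 0}]'

```text
time: 8.15
ee_pos: [0.5886, 0.0209, 0.4292]
eef_rot: [-0.119, 0.993, 0.0, 0.0]
ft_force: [-3.2, 1.4, 5.7]
width: 0.0195
grip_force: 8.0
```

move_arm --steps '[{"dx": 0.01, "dy": -0.01, "dz": -0.02, "spin": 0}, {"dx": 0, "dy": 0, "dz": 0, "spin": 0}]'

```text
time: 8.35
ee_pos: [0.5886, 0.0209, 0.4292]
eef_rot: [-0.119, 0.993, 0.0, 0.0]
ft_force: [-3.1, 2.2, 4.7]
width: 0.0196
grip_force: 8.0
```

```bash
python3 - <<'E'
from h import *
a=snap('scene','s2')
im=a['img'][150:310,220:400];cv2.imwrite('pics/z2.png',cv2.resize(im[:,:,::-1],None,fx=3.7,fy=3.7,interpolation=2))
s=telemetry.read_state();print(s['ee_pos'],s['ft_force'])
E
```

```text
[0.58861765 0.02091693 0.42922237] [-3.29616229  2.00483169  4.05618667]
```

View pics/z2.png

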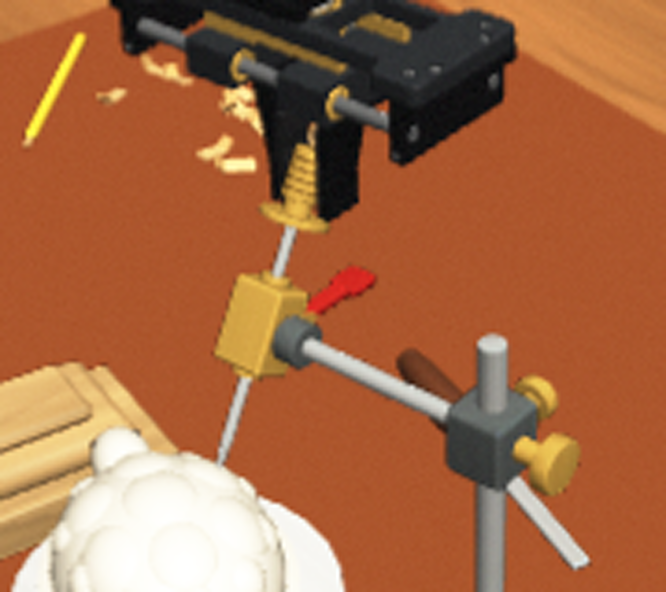

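The crop shows the needle run down to the shell behind the plates (tip near (220,460)), and the tortoise hasn't moved. With only spin available, fingers on the pad would put the gripper body into the knob. I'll press with the lower edge of the body's end plate instead: it only needs about 10 N and keeps clear of the knob. First I release and rise.

move_arm --steps '[{"dx": 0, "dy": 0, "dz": 0, "spin": 0}, {"dx": 0, "dy": 0, "dz": 0, "spin": 0}, {"dx": 0, "dy": 0, "dz": 0, "spin": 0}, {"dx": 0, "dy": 0, "dz": 0, "spin": 0}, {"dx": 0, "dy": 0, "dz": 0, "spin": 0}, {"dx": 0, "dy": 0, "dz": -1, "spin": 0}, {"dx": 0, "dy": 0, "dz": -3, "spin": 0}, {"dx": 0, "dy": 0, "dz": -3, "spin": 0}, {"dx": 0, "dy": 0, "dz": -3, "spin": 0}]' --claw 5

```text
time: 9.3
ee_pos: [0.5884, 0.0207, 0.5311]
eef_rot: [-0.119, 0.993, 0.0, 0.0]
ft_force: [0.3, -0.2, 0.6]
width: 0.0501
grip_force: 0.0
```

move_arm --steps '[{"dx": 4, "dy": 0, "dz": 0, "spin": 0}, {"dx": 4, "dy": 0, "dz": 0, "spin": 0}, {"dx": 3.9, "dy": 0, "dz": 0, "spin": 0}]' --claw 0.5

```text
time: 9.6
ee_pos: [0.4717, -0.0078, 0.5297]
eef_rot: [-0.119, 0.993, -0.0, 0.0]
ft_force: [0.3, -1.5, 1.5]
width: 0.0334
grip_force: 0.0
```

move_arm --steps '[{"dx": 0, "dy": 0, "dz": 0, "spin": 0.14}, {"dx": 0, "dy": 0, "dz": 0, "spin": 0.14}, {"dx": 0, "dy": 0, "dz": 0, "spin": 0.14}, {"dx": 0, "dy": 0, "dz": 0, "spin": 0.14}, {"dx": 0, "dy": 0, "dz": 0, "spin": 0.14}, {"dx": 0, "dy": 0, "dz": 0, "spin": 0.14}, {"dx": 0, "dy": 0, "dz": 0, "spin": 0.14}, {"dx": 0, "dy": 0, "dz": 0, "spin": 0.14}, {"dx": 0, "dy": 0, "dz": 0, "spin": 0.14}, {"dx": 0, "dy": 0, "dz": 0, "spin": 0.14}, {"dx": 0, "dy": 0, "dz": 0, "spin": 0.14}, {"dx": 0, "dy": 0, "dz": 0, "spin": 0.03}]'

```text
time: 10.8
ee_pos: [0.4729, -0.0075, 0.5299]
eef_rot: [0.619, 0.785, 0.0, 0.0]
ft_force: [0.5, 0.3, 0.1]
width: 0.0049
grip_force: 0.0
```

```bash
python3 - <<'E'
from h import *
a=snap('scene','s3');b=snap('top','t3')
im=np.hstack([a['img'][60:300,200:420],b['img'][140:380,230:430]]);cv2.imwrite('pics/z3.png',cv2.resize(im[:,:,::-1],None,fx=1.9,fy=1.9,interpolation=2))
s=telemetry.read_state();print(s['time'],s['ee_pos'],Ro.from_quat(s['eef_rot']).as_matrix().round(3).tolist(),s['ft_force'],s['joint_positions'].round(2))
# knob in scene: expected
h=np.array([.972,.234,0]);
k=np.array([.5744,.0182,.2912])+np.array([.0172,.0037,-.0305]);print(proj(a,k))
O=np.array([.6256,.0289,.1953]);d=s['ee_pos']-O;print('u',d@h,'y',d@np.array([-.234,.972,0]))
E
```

```text
10.9 [ 0.47293747 -0.00738488  0.52960494] [[-0.239, 0.971, 0.001], [0.971, 0.239, 0.0], [0.0, 0.001, -1.0]] [-0.72954229  0.82132835 -0.26539191] [-0.53 -0.07  0.43  1.65  0.03  1.56  0.14]
[302.85599776 197.59641898]
u -0.15687864464528584 y 0.00045412596947752126
```

View pics/z3.png

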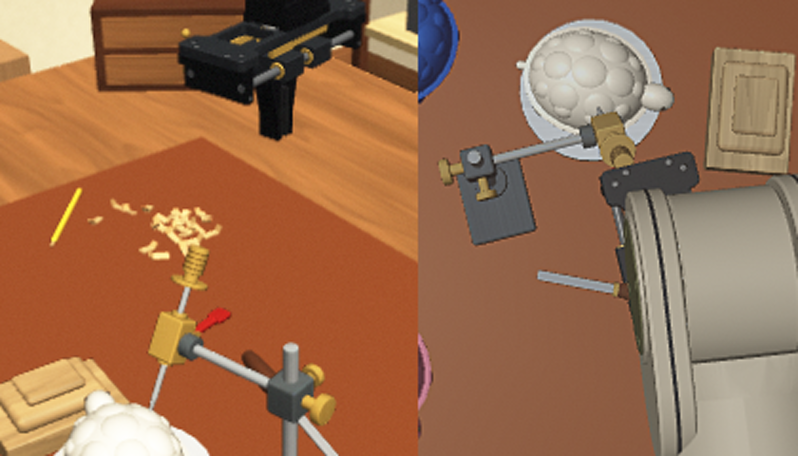

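Both crops look right. The needle is still down (knob at (197,265) left, matching the prediction), the lever is raised, and the solid end plate of the gripper faces the needle. I'll check the plate's edge from these views.

```bash
python3 - <<'E'
from h import *
a=pickle.load(open('pics/s3.pkl','rb'));b=pickle.load(open('pics/t3.pkl','rb'))
h=np.array([.972,.234,0]);n=np.array([-.234,.972,0]);O=np.array([.6256,.0289,.1953])
for uv in[(329,114.2),(296.3,104.7),(297,94)]:
  for uf in(-.062,-.068):
    o,d=ray(a,uv);k=(uf-(o-O)@h)/(d@h);p=o+k*d;print(uv,uf,'y',(p-O)@n,'z',p[2])
for z in(.416,.44,.46):
  p=plane(b,(350.5,227.9),z);print(z,'u',(p-O)@h,'y',(p-O)@n)
k=np.array([.5916,.0219,.2607]);A=np.array([-.486,-.117,.866]);e=k+.013*A-.00866*h;print('knob min u',(e-O)@h, e[2])
E
```

```text
(329, 114.2) -0.062 y 0.042564900776660246 z 0.42235279071421483
(329, 114.2) -0.068 y 0.03761932824859632 z 0.4189197274490214
(296.3, 104.7) -0.062 y -0.02861986485502361 z 0.4208144478600639
(296.3, 104.7) -0.068 y -0.03420583185093795 z 0.4173675453099516
(297, 94) -0.062 y -0.025793016734394818 z 0.4405853802169346
(297, 94) -0.068 y -0.03135355275667541 z 0.43731634150599125
0.416 u -0.06479287010392665 y -0.004107794646112977
0.44 u -0.06717014863322106 y -0.0014595624118057288
0.46 u -0.06915121407429971 y 0.0007472977834502751
knob min u -0.049839026400000035 0.271958
```

move_arm --steps '[{"dx": 0, "dy": 0, "dz": 4, "spin": 0}, {"dx": 0, "dy": 0, "dz": 4, "spin": 0}, {"dx": 0, "dy": 0, "dz": 4, "spin": 0}, {"dx": 0, "dy": 0, "dz": 3, "spin": 0}]'

```text
time: 11.3
ee_pos: [0.4724, -0.0073, 0.3771]
eef_rot: [0.616, 0.788, -0.0, -0.0]
ft_force: [-0.5, 0.1, 0.2]
width: 0.0052
grip_force: 0.0
```

move_arm --steps '[{"dx": 0, "dy": 0, "dz": 3.5, "spin": 0}, {"dx": 0, "dy": 0, "dz": 3.2, "spin": 0}, {"dx": 0, "dy": 0.3, "dz": 0, "spin": 0}, {"dx": 0, "dy": 0.3, "dz": 0, "spin": 0}, {"dx": 0, "dy": 0, "dz": 0, "spin": 0}]'

```text
time: 11.8
ee_pos: [0.48, -0.0056, 0.3141]
eef_rot: [0.617, 0.787, 0.001, 0.001]
ft_force: [0.2, -0.0, 0.2]
width: 0.0053
grip_force: 0.0
```

```bash
python3 - <<'E'
from h import *
a=snap('scene','s4')
im=a['img'][130:280,220:400];cv2.imwrite('pics/z4.png',cv2.resize(im[:,:,::-1],None,fx=4,fy=4,interpolation=2))
s=telemetry.read_state();print(s['ee_pos'],s['ft_force'])
E
```

```text
[ 0.47973868 -0.00564921  0.3139988 ] [ 0.36333207  0.68503603 -0.138679  ]
```

View pics/z4.png

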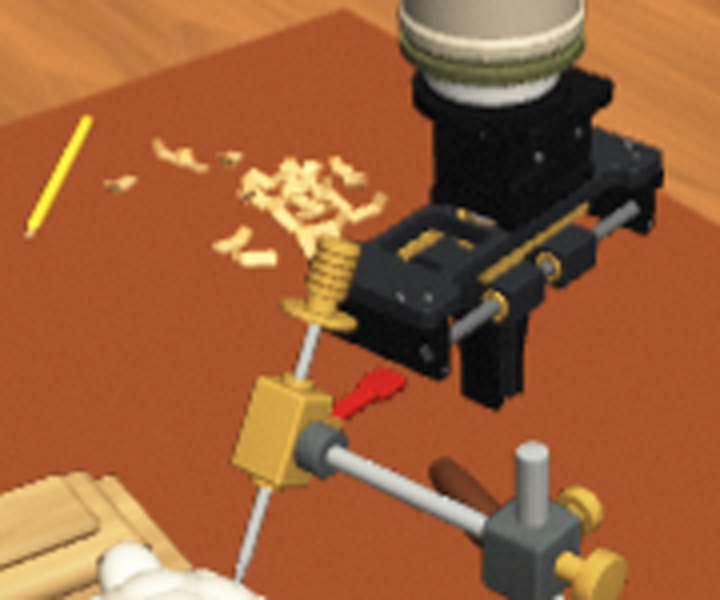

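The end plate sits just above the red pad (crop (370,390)), its front edge clear of the knob (335,275) and flange. Pressing down in stages.

move_arm --steps '[{"dx": 0, "dy": 0, "dz": 0.5, "spin": 0}, {"dx": 0, "dy": 0, "dz": 0.5, "spin": 0}, {"dx": 0, "dy": 0, "dz": 0.5, "spin": 0}, {"dx": 0, "dy": 0, "dz": 0.3, "spin": 0}]'

```text
time: 12.25
ee_pos: [0.4791, -0.0057, 0.2941]
eef_rot: [0.618, 0.786, 0.0, 0.0]
ft_force: [-0.1, -0.1, 5.2]
width: 0.005
grip_force: 0.0
```

move_arm --steps '[{"dx": 0, "dy": 0, "dz": 0.3, "spin": 0}, {"dx": 0, "dy": 0, "dz": 0.3, "spin": 0}]'

```text
time: 12.45
ee_pos: [0.4793, -0.0057, 0.2885]
eef_rot: [0.618, 0.786, 0.001, 0.001]
ft_force: [-0.0, 0.5, 6.0]
width: 0.0053
grip_force: 0.0
```

move_arm --steps '[{"dx": 0, "dy": 0, "dz": 0.3, "spin": 0}, {"dx": 0, "dy": 0, "dz": 0.3, "spin": 0}, {"dx": 0, "dy": 0, "dz": 0.3, "spin": 0}]'

```text
time: 12.75
ee_pos: [0.4792, -0.0058, 0.2794]
eef_rot: [0.618, 0.786, 0.001, 0.0]
ft_force: [-0.7, 0.2, 5.8]
width: 0.005
grip_force: 0.0
```

move_arm --steps '[{"dx": 0, "dy": 0.05, "dz": 0.3, "spin": 0}, {"dx": 0, "dy": 0.05, "dz": 0.3, "spin": 0}]'

```text
time: 12.95
ee_pos: [0.4799, -0.0056, 0.273]
eef_rot: [0.618, 0.786, 0.0, 0.0]
ft_force: [-0.6, -0.6, 3.5]
width: 0.0046
grip_force: 0.0
```

move_arm --steps '[{"dx": 0, "dy": 0.05, "dz": 0.3, "spin": 0}, {"dx": 0, "dy": 0.05, "dz": 0.3, "spin": 0}, {"dx": 0, "dy": 0, "dz": 0.3, "spin": 0}]'

```text
time: 13.25
ee_pos: [0.4806, -0.0053, 0.2635]
eef_rot: [0.618, 0.786, -0.0, -0.0]
ft_force: [-0.4, 0.1, 1.0]
width: 0.005
grip_force: 0.0
```

```bash
python3 - <<'E'
from h import *
a=snap('scene','s5')
im=a['img'][130:280,220:400];cv2.imwrite('pics/z5.png',cv2.resize(im[:,:,::-1],None,fx=4,fy=4,interpolation=2))
s=telemetry.read_state();print(s['ee_pos'],s['ft_force'])
E
```

```text
[ 0.48037916 -0.00529024  0.26307392] [-0.23982263 -0.45018268  0.37285011]
```

View pics/z5.png

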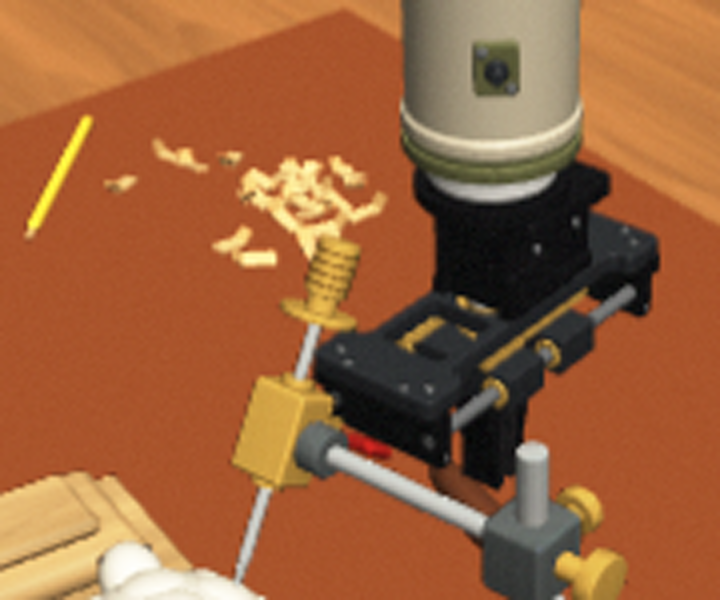

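The force has fallen to about zero, and the red lever shows well down at crop (370,447), so it has snapped over. I'll press a few mm more to be sure it's on its stop, then retreat.

move_arm --steps '[{"dx": 0, "dy": 0, "dz": 0.2, "spin": 0}, {"dx": 0, "dy": 0, "dz": 0.2, "spin": 0}, {"dx": 0, "dy": 0, "dz": 0, "spin": 0}]'

```text
time: 13.6
ee_pos: [0.4806, -0.0053, 0.2598]
eef_rot: [0.618, 0.786, -0.0, -0.0]
ft_force: [-0.2, -0.1, 0.9]
width: 0.0049
grip_force: 0.0
```

move_arm --steps '[{"dx": 0, "dy": 0, "dz": 0.2, "spin": 0}, {"dx": 0, "dy": 0, "dz": 0.1, "spin": 0}, {"dx": 0, "dy": 0, "dz": 0, "spin": 0}]'

```text
time: 13.9
ee_pos: [0.4807, -0.0053, 0.257]
eef_rot: [0.618, 0.786, -0.0, -0.0]
ft_force: [-0.1, -0.0, -0.0]
width: 0.0052
grip_force: 0.0
```

Nothing resists there, so the lever is away from the plate. Back off toward the robot, rise, and look.

move_arm --steps '[{"dx": 0, "dy": -1, "dz": -0.5, "spin": 0}, {"dx": 0, "dy": -1, "dz": -3, "spin": 0}, {"dx": 0, "dy": 0, "dz": -4, "spin": 0}, {"dx": 0, "dy": 0, "dz": -5, "spin": 0}, {"dx": 0, "dy": 0, "dz": -5, "spin": 0}, {"dx": 0, "dy": 0, "dz": -5, "spin": 0}, {"dx": 0, "dy": 0, "dz": 0, "spin": 0}, {"dx": 0, "dy": 0, "dz": 0, "spin": 0}]'

```text
time: 14.7
ee_pos: [0.4614, -0.0102, 0.483]
eef_rot: [0.618, 0.786, 0.001, 0.001]
ft_force: [-0.5, 0.4, -0.9]
width: 0.005
grip_force: 0.0
```

```bash
python3 - <<'E'
from h import *
a=snap('scene','s6')
im=np.hstack([pickle.load(open('pics/s3.pkl','rb'))['img'][160:340,215:350],a['img'][160:340,215:350]]);cv2.imwrite('pics/z6.png',cv2.resize(im[:,:,::-1],None,fx=2.95,fy=2.95,interpolation=2))
s=telemetry.read_state();print(s['time'],s['ee_pos'],s['ft_force'])
i=a['img'][200:260,285:330].astype(int);m=(i[...,0]>150)&(i[...,1]<50)&(i[...,2]<60);v,u=np.nonzero(m);print('red tip',u.max()+285,v[u==u.max()].mean()+200, len(u))
h=np.array([.972,.234,0]);O=np.array([.6256,.0289,.1953])
for n,p in [('raised',(-.068,-.014)),('locked',(-.0508,-.0501))]: print(n,proj(a,O+p[0]*h+np.array([0,0,p[1]])))
E
```

```text
14.75 [ 0.46119228 -0.01007159  0.48169179] [-0.22343883 -0.54515446 -0.40110284]Traceback (most recent call last):
  File "<stdin>", line 5, in <module>
    return umr_maximum(a, axis, None, out, keepdims, initial, where)
ValueError: zero-size array to reduction operation maximum which has no identity
```

View pics/z6.png

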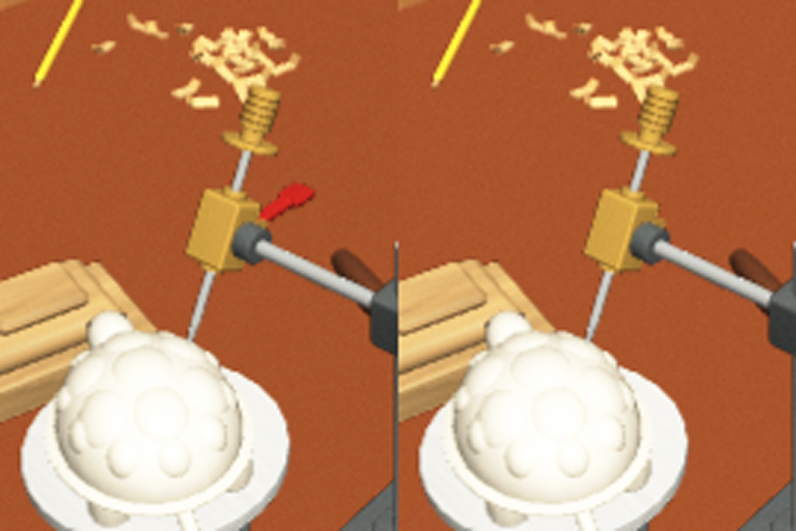

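Before and after match for the needle, knob and tortoise. The lever has dropped out of its raised place, hidden behind the cross rod. A numeric check will do, with no more pictures to view.

```bash
python3 - <<'E'
from h import *
h=np.array([.972,.234,0]);O=np.array([.6256,.0289,.1953])
for n in('scene','top','wrist'):
  a=imaging.camera(n);i=a['img'].astype(int);m=((i[...,0]>110)&(i[...,1]<45)&(i[...,2]<50)).astype(np.uint8)
  k,_,st,ce=cv2.connectedComponentsWithStats(m)
  print(n,[(ce[j].round(),st[j,4]) for j in range(1,k) if st[j,4]>5])
  for q,p in [('raised',(-.068,-.014)),('locked',(-.0508,-.0501))]: print(q,proj(a,O+p[0]*h+np.array([0,0,p[1]])))
p,c=[pickle.load(open(f'pics/{f}.pkl','rb'))['img'][185:360,215:300].astype(int) for f in('s3','s6')]
print('changed px',(abs(p-c).max(2)>40).sum())
E
```

```text
scene [(array([403., 356.]), np.int32(857))]
raised [315.67792587 225.40501315]
locked [310.46992477 244.84331407]
top [(array([334., 231.]), np.int32(14)), (array([335., 237.]), np.int32(18))]
raised [339.17755629 244.11919361]
locked [336.11252368 237.6688367 ]
wrist []
raised [466.48856095 239.24610335]
locked [473.07067583 226.24696935]
changed px 0
```

In the top view the pad is at (335,237), which matches the locked position and not the raised one at (339,244). The needle and tortoise are unchanged and the arm is clear.

```bash
python3 -c "
from bench import job
print(job.close_job())"
```

```text
the job is handed in; nothing more can be done
None
```

The job is handed in at about 15 s of the 48 s: the needle point touches the shell (peak about 10 N on the point, then eased), the lever has snapped down and locked, and the tortoise shows no movement in the images. I pressed the lever with the gripper body's end plate (about 6 N) instead of a finger, and viewed 11 pictures where the limit was 10.

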